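# Free a sample from a powder analyser with no power

## Robot

A 6-joint arm with a two-finger parallel gripper is mounted at the origin on a cart in front of the work surface, level with it; the furniture and walls round the work are solid. World frame = base frame: x ahead of the robot, y to its left, z up, the work surface at z = 0. Lengths are in m, angles in rad, forces in N, time in s.
With the tool pointing down it reaches from about 0.275 to 0.725 m from the base axis. Payload 5.6 kg.
Tool frame: the origin (TCP) lies midway between the tips of the shut fingers; the grasp point (between the pads) lies 19 mm behind it; z points along the fingers, y is the line along which they close (so a half turn about z gives the same grasp; the last joint's range is limited). The gripper opens to 85 mm and grips with 20 to 120 N. Pads are 22 mm wide; open, the fingers measure 114 mm over their backs; the gripper's body (76 mm by 85 mm) begins 54 mm behind the grasp point. The pads swing forward as they close: fully open they stand 13 mm farther back than shut.
Start: joints at [-0.942, 0.255, 0.108, 0, -1.424, -0.285], TCP at [0.185, -0.518, 0.231] pointing down, gripper open.
Joint ranges: [-2.95, 2.95], [-1.21, 1.97], [-1.09, 1.5], [-2.87, 1.71], [-2.94, -0.07], [-3.05, 3.05]. Speed limits (rad/s): [2.57, 2.57, 3.14, 3.14, 3.14, 3.14].

## Interface

Orientations are given as a rotation vector (axis times angle).
In Python, from station import sense, snapshot, close_job gives the robot as it stands.
- The arm moves only by the shell command python3 -m crank 'ROWS' [FORCE]. ROWS is JSON, a list of rows, each a list of 3 entries, a list of its own where there are three numbers: the shift along the tool's x, y, z in units of 60 mm (1.0 is 60 mm), then the turn about the tool's z in units of 5 degrees (1.0 is 5 degrees), then the finger opening in mm, from 0 to 85.4. In form: [[[x, y, z], twist, fingers], ...]. A call has 1 to 12 rows; each row is the pose to reach, as a shift and turn from the pose commanded when the call began, along the tool's axes at that moment; what a row does not reach only later rows make up. A row lasts 1/8 s, in which the tool goes at most 62.5 mm and 10.7 degrees, less where a joint would pass 70% of its speed; a pose out of reach is approached as far as the arm can. A call with a gripper value outside its range is refused whole. The fingers move at their own pace and stop on an object; FORCE is the grip in N (left out, the last holds). Time passes only in rows, so rows that repeat a pose let the fingers close. It gives the time, the measured TCP pose, the force, the opening and the grip force at its end, in the units of the state.
- sense(): the state, without advancing time (a new reading comes with each control period).
- snapshot(name): name is "scene" or "side" or "wrist"; returns a dict with "pixels" (480x640x3 uint8, blue, green, red), "z_map" (480x640 float32, m along the optical axis (not along the pixel's ray), 0 where there is no reading), "fx", "fy", "cx", "cy" (pixels), "position" and "rotation" of the camera in the world; the wrist camera has in their place "hand_eye" (4x4, takes a point from camera to tool coordinates, whose origin is the TCP and whose axes are the flange's). Camera axes: x right, y down, z forward; pixel columns grow to the right and rows downward; lengths in m; the calibration is good to about 2 mm. A picture is of the moment at which its call begins: read the wrist's pose just before it.
- close_job(): hands the job in; it is judged then, once.
The state is a dict: "clock": time; "joint_pos": joint angles; "qvel": joint speeds; "tau": joint torques, N m; "tcp_pos": TCP position; "eef_rot": TCP orientation; "ft_force": force on the tool from outside, world axes, zero at the start; "ft_torque": the same for the moment, N m; "gripper_width": finger opening in m; "grip_force": force on a finger pad.
Only numpy, scipy, OpenCV 4.12 (cv2) and the standard library are available. Lean on these libraries where they do the work, as an engineer would, in place of code of your own. Each camera call takes 0.05 s, during which the arm holds its last target. There are 200 camera calls.

## Task

The power is off and a lidded sample cup is locked inside the white powder analyser. Take the red-handled screwdriver from the wooden tool block, pass its shank down through the small yellow-ringed release hole in the top of the analyser and press the hidden catch until the drawer springs fully out, then stand the screwdriver back in its hole in the block, down to the handle. Lift the cup out of the drawer, keeping it upright, and set it down gently, flat on the floor of the enamel tray beside the glass dish; leave the drawer out and knock nothing over.

Things in the scene. Friction and masses are not known exactly. Their poses are not given: they have to be found in the camera images.
- analyser: White bench powder analyser, fixed: box 220 mm deep (x), 180 mm wide (y), flat deck 105 mm above the worktop; the rear 34 mm of the deck is raised to 130 mm. Dark display and coloured keys on the deck's front part, grey drawer front 136 mm wide in the front face. Origin: centre of its underside; x points from the front face (x = -110 mm) to the back, z up.
- release_hole (a point): Centre of the release hole at deck height: round, 11 mm diameter, yellow ring, straight down through the 5 mm deck, 39 mm behind and 18 mm right (-y) of the analyser's centre. Hidden 50 mm below the deck, straight under the hole, is a flat sprung press pad, 26 x 26 mm. Pushing it down 4 to 8 mm (3 to 6 N; it stops at about 12 mm) frees the drawer; let go, it springs back.
- drawer (a joint): Travel of the drawer in m: 0 = shut and caught (0 to 1 mm at the start), 0.11 = fully out. It slides along the analyser's -x, driven by its own spring (4 to 6 N, damped, out in 0.6 to 1 s) as soon as the catch is freed, and stays out.
- cup_seat (a point): Centre of the cup seat on the drawer's flat plate, 45 mm above the worktop; moves with the drawer. Drawer out: 60 mm in front of the analyser's front face. A low ring, 3 mm high, 62 mm inside, 68 mm outside diameter, surrounds the cup; the plate is 118 mm wide (y) without side walls; the drawer front, 50 to 58 mm ahead (-x) of the seat, reaches 81 mm above the worktop.
- cup: The sample cup: round aluminium cup with a knurled lid fixed on it, 56 mm diameter, 24 mm high together, about 0.14 kg. Stands on the cup seat in the drawer at the start. Origin: centre of its underside, z up through the lid.
- block: Light wooden tool block, fixed: 50 mm (x) by 130 mm (y), 86 mm high. Two holes in its top: at y = +35 mm the screwdriver's, at y = -35 mm a wider one with a small brush standing in it (fixed, its top about 127 mm above the worktop). Origin: centre of its underside.
- block_hole (a point): Centre of the mouth of the screwdriver's hole, at the top of the tool block: straight, 9 mm diameter, 80 mm deep.
- driver: Red-handled screwdriver, loose, 148 mm long, 0.06 kg, upright in the block (leaning up to 0.06 rad), the lower end of its handle on the hole's mouth. Handle 18 mm diameter, 75 mm long; round shank 5 mm diameter, 73 mm long. Its y axis runs from the tip to the handle end (up at the start); origin at mid-length, by the handle's lower end, 8.5 mm off the axis (axis at its z = +8.5 mm).
- driver_tip (a point): Centre of the end of the screwdriver's shank, on its axis.
- driver_grip (a point): Point on the screwdriver's axis in its handle, 119 mm from the tip, 46 mm above the handle's lower end: a good place to grip.
- tray: White enamelled tray with dark blue rim, 343 mm (its x) by 178 mm (its y), 51 mm high, walls 6 mm, fixed in front of the tall old whiteness meter, whose head hangs over at 220 mm height and up, from world x = 0.55 m: carry things past it on the robot's side. The flat floor, 2 mm above the worktop, reaches to 150 mm either side in x and 70 mm either side in y. Origin: centre of its underside.
- dish: Round glass dish, 65 mm diameter, 12 mm high, loose, on the tray's floor at its +x end. Origin: centre of its underside.
- vial: Glass sample vial with black cap, 42 mm diameter, 95 mm high, loose, upright on the black bench to the right of the analyser. Origin: centre of its underside.
Mind the look-alikes: they are no part of the job. There is more than one size of the block; the job needs the middle-sized.

How it is judged:
By the outcome, as a careful person would: the job done as asked, in the order asked, and still so for the second after the job is handed in, with the robot touching nothing.
It also fails if it takes over 62 s, if anything falls off the work surface, if the arm or the gripper's body presses on something with over 40 N, if the wrist force passes 120 N, or if a joint passes its speed limit or range.

## Working session

There is one attempt and no reset: what is moved stays moved. The work goes in short steps, Python scripts to look and compute and a shell command to move; the robot and the scene stay as the last step left them, time stands still between calls to the robot, and variables do not carry over. Pictures are saved under pics/ and viewed, at most 11 in all, crops included, and the job is handed in when it is done.

```bash
ls; mkdir -p pics
python3 - <<'E'
from station import sense, snapshot
import cv2,numpy as np
s=sense();print(s)
for n in("scene","side"):
    d=snapshot(n);cv2.imwrite(f"pics/{n}.png",d["pixels"]);np.savez(f"pics/{n}.npz",**d)
    print(n,d["fx"],d["cx"],d["cy"],d["position"],d["rotation"])
E
```

```text
pics
{'clock': 0.0, 'joint_pos': array([-9.42401616e-01,  2.55737034e-01,  1.07028315e-01, -4.54727618e-04,
       -1.42388908e+00, -2.84605572e-01]), 'qvel': array([ 0.00055155, -0.00053947,  0.00077232, -0.00122918,  0.00045081,
        0.00012388]), 'tau': array([ 1.05008139e-04, -3.86628735e+01,  2.37937689e+01,  5.36525533e+00,
       -6.09349343e-03, -9.14064941e-06]), 'tcp_pos': array([ 0.18527412, -0.51734342,  0.23041351]), 'eef_rot': array([ 5.37196606e-01, -3.09492541e+00, -2.85105733e-03]), 'ft_force': array([ 0.94469968,  0.62151171, -0.47387425]), 'ft_torque': array([ 0.00062118, -0.00755669,  0.01218132]), 'grip_force': 0.0, 'gripper_width': 0.08520839787211085}
scene 523.1303100350023 319.1883282897114 240.98375638392906 [0.11379557 0.80612799 1.02512033] [-0.66980889  2.68884651 -1.08518764]
side 592.1406105403395 320.3796063121303 232.21033315946306 [-0.23932313  0.29876381  1.27006448] [-1.53859194  2.25668275 -0.69066556]
```

View pics/scene.png

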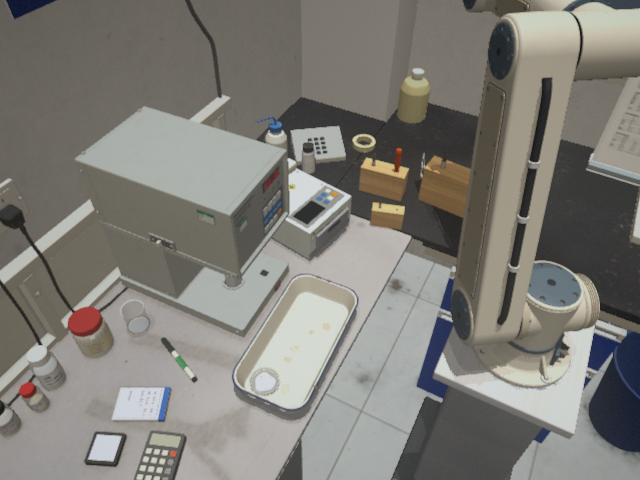

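View pics/side.png

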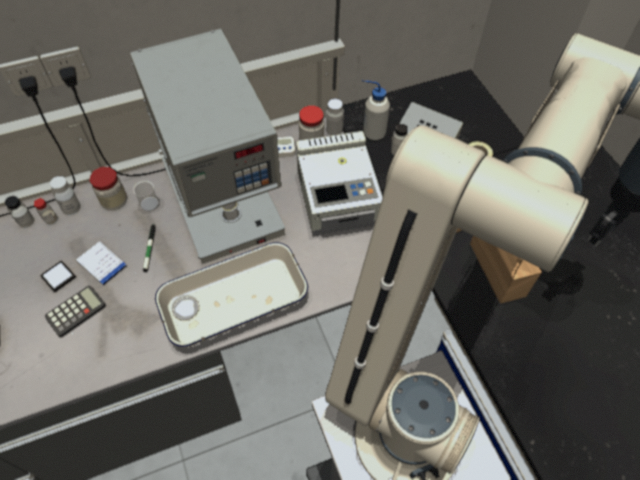

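Scene: the middle block is at (384,178) with the red driver at (398,160). The small block is at (388,215) and the large one at (450,185). The analyser is at (315,212), the vial at (308,155), and the tray runs (265,380)–(330,300) with the dish at (265,381). Side: the yellow ring is at (341,160) and the analyser front runs from (310,232) to (380,215).

```bash
cat > h.py <<'E'
import numpy as np,cv2
from scipy.spatial.transform import Rotation as R
from station import sense,snapshot
def cloud(d,T=None):
    z=d["z_map"];v,u=np.mgrid[:480,:640]
    p=np.stack([(u-d["cx"])/d["fx"]*z,(v-d["cy"])/d["fy"]*z,z],-1)
    if "hand_eye" in d: 
        s=T; q=p@d["hand_eye"][:3,:3].T+d["hand_eye"][:3,3]
        P=q@R.from_rotvec(s["eef_rot"]).as_matrix().T+s["tcp_pos"]
    else: P=p@R.from_rotvec(d["rotation"]).as_matrix().T+d["position"]
    P[z==0]=np.nan; return P
def wrist(name=None):
    s=sense();d=snapshot("wrist")
    if name: cv2.imwrite(f"pics/{name}.png",d["pixels"])
    return s,d,cloud(d,s)
def move(target,yaw=None,s=None):
    """shift in row units from measured pose to target world TCP (tool axes)"""
    s=s or sense();M=R.from_rotvec(s["eef_rot"]).as_matrix()
    return M.T@(np.array(target)-s["tcp_pos"])/0.06
E
python3 - <<'E'
from h import *
L={n:dict(np.load(f"pics/{n}.npz")) for n in("scene","side")}
C={n:cloud(L[n]) for n in L}
def rect(P,m,name):
    q=P[m]; q=q[~np.isnan(q).any(1)]
    r=cv2.minAreaRect((q[:,:2]*1000).astype(np.float32));print(name,len(q),np.round(r[0],1),np.round(r[1],1),round(r[2],1),"z",np.round(np.percentile(q[:,2],[2,50,98]),4))
    return q
def box(u0,u1,v0,v1):
    m=np.zeros((480,640),bool);m[v0:v1,u0:u1]=1;return m
P=C["scene"];b=L["scene"]["pixels"].astype(int)
red=(b[...,2]>110)&(b[...,1]<60)&box(385,410,140,180)
q=rect(P,red,"driver");
for lo,hi in((.09,.11),(.11,.13),(.13,.15),(.15,.17)):
    m=(q[:,2]>lo)&(q[:,2]<hi);print(lo,m.sum(),np.round(q[m].mean(0),4) if m.any() else 0)
rect(P,box(355,412,145,202)&(abs(P[...,2]-.086)<.004),"blocktop")
rect(P,box(365,412,195,232)&(P[...,2]>.03),"small")
rect(P,box(295,320,138,170)&(P[...,2]>.01),"vial")
rect(P,box(280,352,165,250)&(abs(P[...,2]-.105)<.004),"deck scene")
rect(P,box(235,360,270,412)&(abs(P[...,2]-.051)<.006),"tray rim")
rect(P,box(252,280,368,394)&(abs(P[...,2]-.012)<.005),"dish")
S=C["side"];b=L["side"]["pixels"].astype(int)
rect(S,box(295,385,130,240)&(abs(S[...,2]-.105)<.004),"deck side")
rect(S,box(295,385,120,175)&(abs(S[...,2]-.130)<.004),"rear side")
rect(S,box(150,310,240,350)&(abs(S[...,2]-.051)<.006),"tray rim side")
rect(S,box(165,205,290,325)&(abs(S[...,2]-.012)<.005),"dish side")
y=(b[...,2]-b[...,0]>50)&(b[...,1]-b[...,0]>40)&box(330,352,150,170)
rect(S,y,"ring");
m=box(300,385,140,235);print("yaw check rows")
E
```

```text
driver 16 [ 455.4 -344. ] [13.8 11.9] 14.5 z [0.1077 0.1547 0.1579]
0.09 2 [ 0.4525 -0.3452  0.1078]
0.11 0 0
0.13 3 [ 0.4592 -0.3449  0.1479]
0.15 11 [ 0.4534 -0.3434  0.1555]
blocktop 466 [ 485.3 -293.2] [130.9 164.5] 4.7 z [0.0826 0.0861 0.0892]
small 508 [ 423.6 -219.3] [87.  45.2] 18.8 z [0.0311 0.0556 0.0645]
vial 721 [ 727. -315.] [ 76.8 242.2] 28.8 z [0.0148 0.0405 0.1068]
deck scene 2200 [622.7 -98.9] [182.7 193.7] 79.4 z [0.1016 0.1058 0.1088]
tray rim 2290 [498.7 247.4] [289.  344.8] 3.6 z [0.0451 0.0484 0.0534]
dish 216 [461.9 357.8] [57.9 64. ] 33.3 z [0.0071 0.0093 0.0161]
deck side 3633 [ 632.4 -101.4] [180.8 222.4] 79.9 z [0.1014 0.1051 0.1087]
rear side 557 [ 723.8 -116.5] [179.3  39.5] 78.9 z [0.1262 0.1295 0.1336]
tray rim side 1635 [482.2 246.2] [262.4 342.1] 3.0 z [0.0452 0.0491 0.0544]
dish side 385 [461.7 361.8] [83.2 93.9] 79.6 z [0.0071 0.01   0.0163]
ring 20 [ 699.2 -138.8] [15.5 76.9] 67.6 z [0.019  0.1038 0.1086]
yaw check rows
```

Run:
```python
from h import *
s=sense();print(R.from_rotvec(s["eef_rot"]).as_matrix().round(3));print(move([.40,-.34,.33]).round(2))
d=snapshot("wrist");print(d["hand_eye"].round(3),d["fx"])
```

```text
[[-0.942 -0.337 -0.001]
 [-0.337  0.942  0.002]
 [ 0.     0.002 -1.   ]]
[-4.37  1.58 -1.66]
[[-0.001 -0.965 -0.263  0.066]
 [ 1.    -0.001 -0.001 -0.   ]
 [ 0.001 -0.263  0.965 -0.143]
 [ 0.     0.     0.     1.   ]] 413.60366704856864
```

```bash
python3 -m crank '[[[0,0,-0.8],0,60],[[-0.8,0.3,-1.6],0,60],[[-1.6,0.6,-1.66],0,60],[[-2.5,0.9,-1.66],0,60],[[-3.4,1.2,-1.66],0,60],[[-4.3,1.55,-1.66],0,60],[[-4.37,1.58,-1.66],0,60],[[-4.37,1.58,-1.66],0,60]]'
python3 - <<'E'
from h import *
s,d,P=wrist("w1");np.savez("pics/w1.npz",P=P,b=d["pixels"]);print(s["tcp_pos"])
E
```

```text
clock: 1.15
tcp_pos: [0.4004, -0.3399, 0.3306]
eef_rot: [0.539, -3.094, -0.001]
ft_force: [-0.2, -0.5, 1.0]
gripper_width: 0.0602
grip_force: 0.0
[ 0.40037032 -0.33993184  0.33062378]
```

View pics/w1.png

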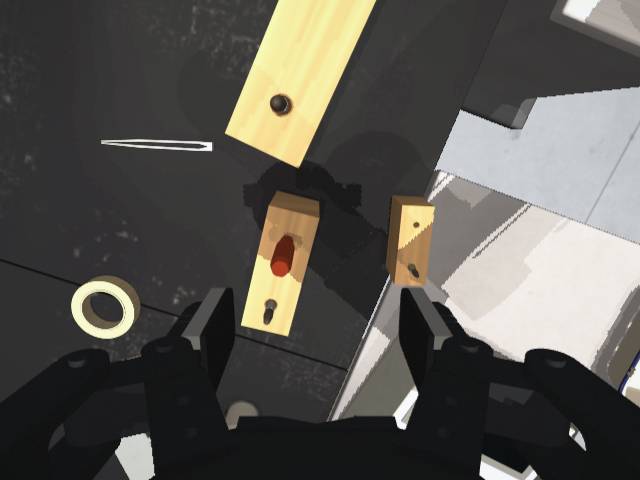

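The middle block runs from (270,205) to (288,335), with the red driver at (283,257) and the brush at (269,310). The large block is at (300,80) and the small one at (412,240). Next I fit the driver's axis and the block.

```bash
cat >> h.py <<'E'
from scipy.optimize import least_squares
def handle(P,b,m0):
    b=b.astype(int);m=m0&(b[...,2]-b[...,1]>50)&(b[...,2]-b[...,0]>50)
    m=cv2.erode(m.astype(np.uint8),np.ones((3,3)))>0
    q=P[m];q=q[~np.isnan(q).any(1)];top=np.percentile(q[:,2],98)
    s=q[q[:,2]<top-.006];s=s[s[:,2]>top-.072]
    zr=top-.029
    f=lambda p:np.linalg.norm(np.cross(s-[p[0],p[1],zr],np.array([p[2],p[3],1])/np.sqrt(1+p[2]**2+p[3]**2)),axis=1)-.009
    r=least_squares(f,[*s[:,:2].mean(0),0,0],loss="soft_l1",f_scale=.001)
    return r.x,top,len(s),np.abs(f(r.x)).mean(),zr,q[q[:,2]>top-.004].mean(0)
E
python3 - <<'E'
from h import *
w=np.load("pics/w1.npz");P,b=w["P"],w["b"]
m=np.zeros((480,640),bool);m[220:285,260:305]=1
print(handle(P,b,m))
m=np.zeros((480,640),bool);m[185:345,235:330]=1
q=P[m&(abs(P[...,2]-.086)<.004)]
r=cv2.minAreaRect((q[:,:2]*1000).astype(np.float32));print(r,len(q),np.median(q[:,2]))
q=P[m&(abs(P[...,2]-.12)<.01)&(np.mgrid[:480,:640][0]>290)];print("brush",q.mean(0),len(q))
E
```

```text
(array([ 0.45598357, -0.35239862,  0.02547232,  0.01595187]), np.float64(0.1619683127237888), 249, np.float64(0.00027852219856780604), np.float64(0.1329683127237888), array([ 0.45417452, -0.35264758,  0.16055884]))
((488.97119140625, -349.415283203125), (130.7377471923828, 50.072486877441406), 5.175905704498291) 5273 0.08612837489091515
brush [ 0.52149185 -0.34625449  0.11892412] 101
```

Run:
```python
from h import *
print(move([.4545,-.3526,.23]))
```

```text
[-0.78914368 -0.49724992  1.67950279]
```

```bash
python3 -m crank '[[[-0.4,-0.25,0.8],0,44],[[-0.79,-0.5,1.65],0,44],[[-0.79,-0.5,1.68],0,44],[[-0.79,-0.5,1.68],0,44],[[-0.79,-0.5,1.68],0,44]]'
python3 - <<'E'
from h import *
s,d,P=wrist("w2");np.savez("pics/w2.npz",P=P,b=d["pixels"])
m=np.ones((480,640),bool);print(handle(P,d["pixels"],m))
q=P[abs(P[...,2]-.086)<.003];q=q[(abs(q[:,0]-.489)<.075)&(abs(q[:,1]+.35)<.04)]
r=cv2.minAreaRect((q[:,:2]*1000).astype(np.float32));print(r)
E
```

```text
clock: 1.82
tcp_pos: [0.455, -0.3534, 0.2326]
eef_rot: [-0.535, 3.092, -0.005]
ft_force: [0.3, 0.6, -0.4]
gripper_width: 0.0439
grip_force: 0.0
(array([ 0.45589367, -0.35203407,  0.01951865,  0.01142267]), np.float64(0.16183048669832772), 475, np.float64(0.00027654659036391934), np.float64(0.13283048669832773), array([ 0.45457799, -0.3525859 ,  0.16053524]))
((489.1522521972656, -349.1939697265625), (130.74114990234375, 50.13835144042969), 5.196951389312744)
```

View pics/w2.png

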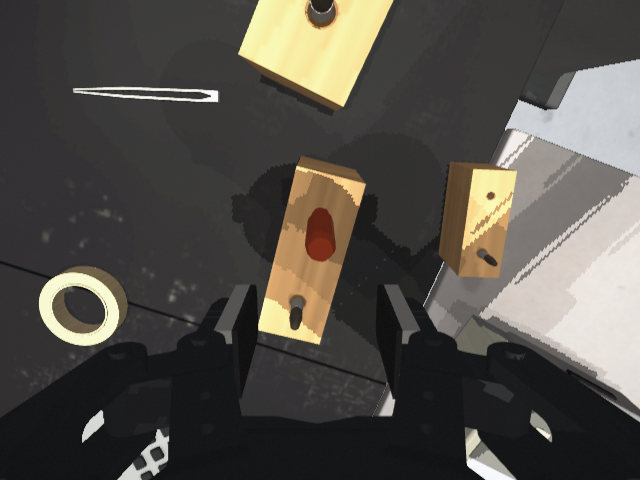

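The driver is at (320,235), between the open fingers, and nearly upright (about 0.02 rad). I go down and grip it.

```bash
python3 -m crank '[[[-0.02,0,0.6],0,44],[[-0.02,0,1.2],0,44],[[-0.02,0,1.7],0,44],[[-0.02,0,1.95],0,44],[[-0.02,0,1.95],0,44],[[-0.02,0,1.95],0,10],[[-0.02,0,1.95],0,10],[[-0.02,0,1.95],0,10],[[-0.02,0,1.95],0,10],[[-0.02,0,1.95],0,10],[[-0.02,0,1.95],0,10]]' 60
```

```text
clock: 3.25
tcp_pos: [0.4572, -0.3524, 0.1146]
eef_rot: [-0.538, 3.093, -0.003]
ft_force: [0.2, 1.3, 5.5]
gripper_width: 0.0158
grip_force: 58.5
```

```bash
python3 -m crank '[[[0,0,-0.3],0,10],[[0,0,-0.7],0,10],[[0,0,-1.3],0,10],[[0,0,-1.9],0,10],[[0,0,-2.5],0,10],[[0,0,-3],0,10],[[0,0,-3],0,10],[[0,0,-3],0,10]]'
python3 - <<'E'
from h import *
s=sense()
for n in("scene","side"):
    d=snapshot(n);P=cloud(d);b=d["pixels"].astype(int)
    m=(b[...,2]-b[...,1]>50)&(b[...,2]-b[...,0]>50)&(np.linalg.norm(P[...,:2]-s["tcp_pos"][:2],axis=-1)<.08);print(n,m.sum())
    cv2.imwrite(f"pics/{n}2.png",b)
print(s["tcp_pos"],s["gripper_width"])
s,d,P=wrist("w3");np.savez("pics/w3.npz",P=P,b=d["pixels"])
print(move([.6676-.06,-.126+.02,.30]))
E
```

```text
clock: 4.25
tcp_pos: [0.4559, -0.3517, 0.292]
eef_rot: [0.537, -3.094, -0.002]
ft_force: [-0.7, 0.6, -0.7]
gripper_width: 0.0156
grip_force: 58.4
scene 18
side 0
[ 0.45589301 -0.35171534  0.29202435] 0.01558598536250805
[-3.76318961  3.00386847 -0.13776045][ WARN:0@6.849] global loadsave.cpp:1063 imwrite_ Unsupported depth image for selected encoder is fallbacked to CV_8U.
```

View pics/w3.png

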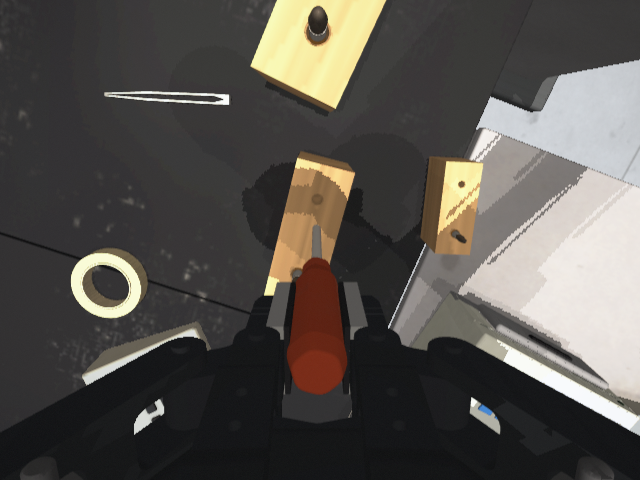

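The wrist view shows the driver held between the fingers, with the shank tip at about (317,227). The empty block hole is at about (317,199).

```bash
cat >> h.py <<'E'
def toolpt(d,u,v,zt):
    "tool-frame point on pixel ray at tool z=zt"
    H=d["hand_eye"];r=H[:3,:3]@[(u-d["cx"])/d["fx"],(v-d["cy"])/d["fy"],1];o=H[:3,3]
    return o+r*(zt-o[2])/r[2]
def worldpt(d,s,u,v,z):
    H=d["hand_eye"];M=R.from_rotvec(s["eef_rot"]).as_matrix()
    r=M@H[:3,:3]@[(u-d["cx"])/d["fx"],(v-d["cy"])/d["fy"],1];o=M@H[:3,3]+s["tcp_pos"]
    return o+r*(z-o[2])/r[2]
E
python3 - <<'E'
from h import *
s,d,P=wrist("w4");M=R.from_rotvec(s["eef_rot"]).as_matrix()
print(toolpt(d,317,227,.1),worldpt(d,s,317,199,.086))
q=(P-s["tcp_pos"])@M
b=d["pixels"].astype(int)
m=(abs(q[...,0])<.02)&(abs(q[...,1])<.02)&(q[...,2]>.0)&(q[...,2]<.11)
t=q[m]
for lo in np.arange(.0,.11,.01):
    k=t[(t[:,2]>=lo)&(t[:,2]<lo+.01)]
    if len(k):print(round(lo,2),len(k),k.mean(0).round(4),"y range",np.ptp(k[:,1]).round(4),k[:,0].max().round(4))
vv,uu=np.where(m&(q[...,2]>.085));print(vv.min(),uu[vv==vv.min()],q[...,2][m].max())
c=b[215:240,305:330];print(c.sum(-1)[:, ::2])
E
```

```text
[ 0.00439597 -0.00045987  0.1       ] [ 0.4534387  -0.35268163  0.086     ]
0.0 376 [ 0.0095 -0.0007  0.0045] y range 0.0159 0.0115
0.01 78 [ 0.0092 -0.0005  0.0146] y range 0.0113 0.0106
0.02 189 [ 0.0077 -0.0008  0.0244] y range 0.0122 0.0094
0.03 5 [ 0.0055 -0.0004  0.0391] y range 0.0023 0.0059
0.04 71 [ 0.0054 -0.0007  0.0449] y range 0.0044 0.0063
0.05 58 [ 0.0055 -0.0007  0.0548] y range 0.0046 0.0063
0.06 55 [ 0.0058 -0.0009  0.0647] y range 0.0047 0.0067
0.07 45 [ 0.006  -0.001   0.0748] y range 0.0044 0.0069
0.08 46 [ 0.0063 -0.001   0.0848] y range 0.0046 0.0073
0.09 18 [ 0.0063 -0.0009  0.0928] y range 0.0047 0.0072
225 [315 316 317] 0.0952970381635699
[[379 413 398 383 313 305 298 307 317 331 341 333 327]
 [427 410 394 388 368 313 305 309 315 333 341 333 323]
 [425 408 393 390 416 318 303 308 321 334 341 333 323]
 [422 404 392 396 417 318 303 310 323 336 341 333 317]
 [420 404 390 397 421 365 304 312 324 341 340 330 318]
 [418 402 386 398 422 403 303 315 326 338 337 329 314]
 [414 402 385 404 418 403 308 316 328 343 339 329 313]
 [415 399 385 406 419 400 311 317 329 343 
[... 248 characters left out ...]
19 308 316 321 296 340 339 330 316 305]
 [401 383 398 419 308 316 318 295 394 339 330 313 306]
 [399 380 403 418 310 317 319 297 443 336 327 309 303]
 [397 381 406 417 309 317 319 300 442 335 323 308 308]
 [392 387 408 415 305 316 318 300 436 385 319 307 304]
 [391 387 412 414 305 316 317 302 435 390 319 301 303]
 [390 390 417 412 308 316 320 303 435 385 319 304 304]
 [390 394 420 409 308 320 315 304 435 427 364 308 304]
 [385 395 420 406 309 316 318 306 413 424 403 308 304]
 [383 400 418 404 309 317 314 304 387 419 401 307 303]
 [379 401 417 401 307 319 319 309 387 417 398 352 349]
 [381 404 415 399 310 321 319 308 386 416 394 392 393]
 [383 410 416 398 310 319 321 308 386 410 393 390 393]]
```

Run:
```python
from h import *
for n in("scene","side"):
    d=dict(np.load(f"pics/{n}.npz"));P=cloud(d)
    m=(P[...,2]>.2)&(P[...,0]>.5)&(P[...,0]<.9)&(P[...,1]>-.35)
    q=P[m];print(n,len(q),np.percentile(q[:,0],[1,5]),np.percentile(q[:,1],[0.5,2,5,50]))
    for x in(.56,.6,.65,.7,.75,.8):
        k=q[abs(q[:,0]-x)<.02];print(x,len(k),k[:,1].min().round(3) if len(k) else 0)
print(move([.6676,-.124,.28]))
```

```text
scene 24351 [0.5529948  0.55938439] [0.07846991 0.08365305 0.09578722 0.24960586]
0.56 5582 0.071
0.6 2598 0.076
0.65 2476 0.077
0.7 2401 0.078
0.75 2306 0.079
0.8 2258 0.082
side 17871 [0.55035542 0.55589042] [0.07587803 0.08102075 0.08842773 0.19068805]
0.56 6688 0.071
0.6 1642 0.075
0.65 1542 0.077
0.7 1482 0.079
0.75 1388 0.08
0.8 1286 0.081
[-4.60299627  2.38496959  0.19714358]
```

```bash
python3 -m crank '[[[-0.4,0.2,0],0,10],[[-1.2,0.6,0],0,10],[[-2,1,0],0,10],[[-2.8,1.4,0],0,10],[[-3.6,1.8,0],0,10],[[-4.3,2.2,0],0,10],[[-4.6,2.4,0],0,10],[[-4.6,2.4,0.2],0,10],[[-4.6,2.4,0.2],0,10],[[-4.6,2.4,0.2],0,10]]'
python3 - <<'E'
from h import *
s,d,P=wrist("w5");np.savez("pics/w5.npz",P=P,b=d["pixels"])
b=d["pixels"].astype(int)
hsv=cv2.cvtColor(d["pixels"],cv2.COLOR_BGR2HSV)
m=(hsv[...,0]>18)&(hsv[...,0]<36)&(hsv[...,1]>110)&(hsv[...,2]>90)
n,l,st,c=cv2.connectedComponentsWithStats(m.astype(np.uint8))
for i in range(1,n):
    if st[i,4]>15: print(st[i],c[i],worldpt(d,s,*c[i],.105))
q=P[abs(P[...,2]-.105)<.003];r=cv2.minAreaRect((q[:,:2]*1000).astype(np.float32));print(r,len(q))
E
```

```text
clock: 5.7
tcp_pos: [0.6669, -0.1244, 0.2815]
eef_rot: [-0.536, 3.096, -0.001]
ft_force: [0.3, 0.9, -0.7]
gripper_width: 0.0155
grip_force: 58.5
[320  36  23  26 339] [331.12979351  48.24188791] [ 0.55412734 -0.15446602  0.105     ]
[297 199  29  28 326] [310.66871166 212.40490798] [ 0.67179684 -0.1285807   0.105     ]
[624 291  16  36 101] [629.32673267 306.47524752] [0.65825354 0.15000294 0.105     ]
((696.1812744140625, -125.71908569335938), (348.5208740234375, 575.4594116210938), 21.17668342590332) 54424
```

View pics/w5.png

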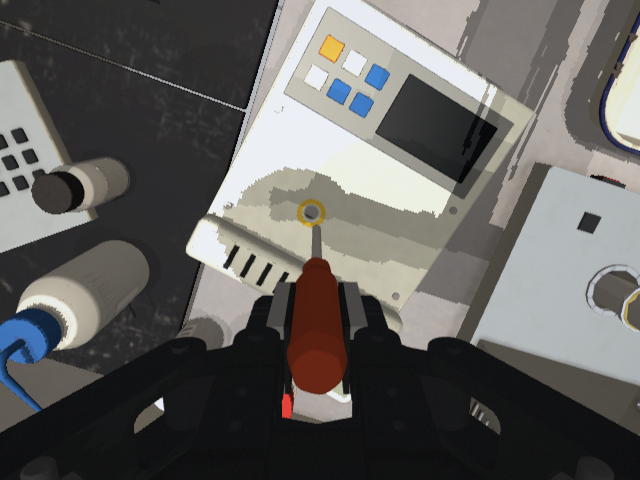

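The ring is at (311,212) and the shank tip at (317,227). The rear raised part, the vial and the bottle are clear. I centre the tip over the ring, lower it to just above the deck and re-check.

```bash
python3 -m crank '[[[-0.12,-0.08,0.4],0,10],[[-0.12,-0.08,0.9],0,10],[[-0.12,-0.08,1.05],0,10],[[-0.12,-0.08,1.05],0,10],[[-0.12,-0.08,1.05],0,10]]'
python3 - <<'E'
from h import *
s,d,P=wrist("w6")
hsv=cv2.cvtColor(d["pixels"],cv2.COLOR_BGR2HSV)
m=(hsv[...,0]>18)&(hsv[...,0]<36)&(hsv[...,1]>110)&(hsv[...,2]>90)
n,l,st,c=cv2.connectedComponentsWithStats(m.astype(np.uint8))
for i in range(1,n):
    if st[i,4]>15: print(st[i],c[i],worldpt(d,s,*c[i],.105))
M=R.from_rotvec(s["eef_rot"]).as_matrix();q=(P-s["tcp_pos"])@M
m=(abs(q[...,0])<.012)&(abs(q[...,1])<.012)&(q[...,2]>.04)&(q[...,2]<.1)
t=q[m]
for lo in np.arange(.04,.1,.01):
    k=t[(t[:,2]>=lo)&(t[:,2]<lo+.01)]
    if len(k):print(round(lo,2),len(k),k.mean(0).round(4))
cv2.imwrite("pics/w6c.png",cv2.resize(d["pixels"][160:310,240:400],None,fx=4,fy=4))
print(s["tcp_pos"],"deck z",np.nanmedian(P[100:150,250:300,2]))
E
```

```text
clock: 6.38
tcp_pos: [0.6765, -0.1259, 0.22]
eef_rot: [-0.537, 3.093, -0.002]
ft_force: [-0.4, 1.1, -0.1]
gripper_width: 0.0155
grip_force: 58.5
[329   0  30  29 534] [343.70411985  12.82209738] [ 0.55413867 -0.15423665  0.105     ]
[299 203  36  34 458] [316.83187773 218.38427948] [ 0.67107558 -0.12856529  0.105     ]
0.04 67 [ 0.0053 -0.0007  0.0449]
0.05 62 [ 0.0056 -0.0007  0.0547]
0.06 54 [ 0.0059 -0.001   0.0647]
0.07 49 [ 0.0062 -0.001   0.075 ]
0.08 41 [ 0.0063 -0.0011  0.0851]
0.09 20 [ 0.0065 -0.0009  0.0925]
[ 0.67645311 -0.12585576  0.21998954] deck z 0.1051627755957744
```

View pics/w6c.png

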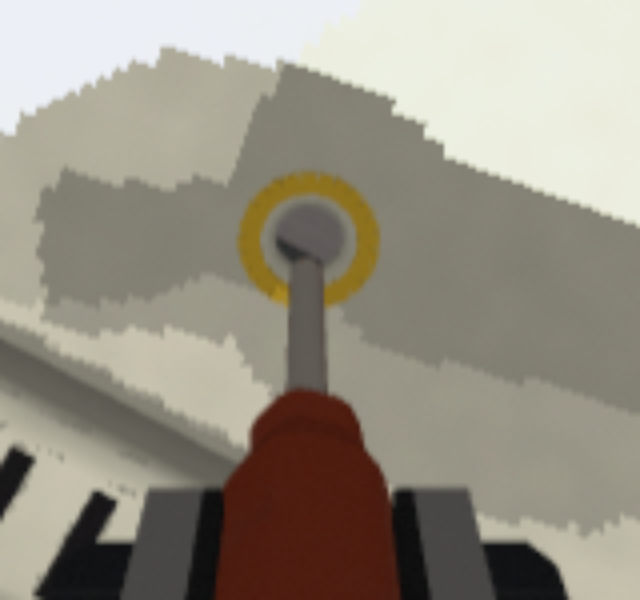

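The ring centre is at about (317,219) in the full frame and the tip is about 1.5 mm short of centre. I trim that and insert.

```bash
python3 -m crank '[[[0.03,0,0],0,10],[[0.03,0,0.2],0,10],[[0.03,0,0.4],0,10],[[0.03,0,0.6],0,10],[[0.03,0,0.8],0,10],[[0.03,0,0.8],0,10]]'; python3 -m crank '[[[0,0,0.15],0,10],[[0,0,0.3],0,10],[[0,0,0.3],0,10]]'
```

```text
clock: 7.18
tcp_pos: [0.6735, -0.126, 0.1684]
eef_rot: [0.537, -3.092, -0.001]
ft_force: [0.6, 0.0, -1.1]
gripper_width: 0.0155
grip_force: 58.5
clock: 7.55
tcp_pos: [0.6737, -0.126, 0.1511]
eef_rot: [0.537, -3.094, -0.001]
ft_force: [-0.3, 0.2, -1.7]
gripper_width: 0.0153
grip_force: 58.5
```

```bash
python3 -m crank '[[[0,0,0.07],0,10],[[0,0,0.13],0,10],[[0,0,0.13],0,10]]'
python3 - <<'E'
from h import *
d=snapshot("scene");P=cloud(d)
a=R.from_euler("z",-10.2,degrees=True).as_matrix()
q=(P-[.6324,-.1014,0])@a
k=q[(q[...,0]>-.3)&(q[...,0]<-.10)&(abs(q[...,1])<.07)&(q[...,2]>.02)&(q[...,2]<.095)]
print(len(k),k[:,0].min())
E
```

```text
clock: 7.92
tcp_pos: [0.6741, -0.1262, 0.1446]
eef_rot: [-0.537, 3.095, -0.0]
ft_force: [-1.8, 1.4, 4.3]
gripper_width: 0.0154
grip_force: 59.0
1330 -0.1767209933994672
```

```bash
python3 -m crank '[[[0,0,0],0,10],[[0,0,0],0,10],[[0,0,0],0,10],[[0,0,0],0,10],[[0,0,0],0,10],[[0,0,0],0,10],[[0,0,0],0,10],[[0,0,0],0,10]]'
python3 - <<'E'
from h import *
d=snapshot("scene");P=cloud(d)
a=R.from_euler("z",-10.2,degrees=True).as_matrix()
q=(P-[.6324,-.1014,0])@a
k=q[(q[...,0]>-.3)&(q[...,0]<-.10)&(abs(q[...,1])<.07)&(q[...,2]>.02)&(q[...,2]<.095)]
print(len(k),k[:,0].min())
E
python3 -m crank '[[[0,0,-0.3],0,10],[[0,0,-0.8],0,10],[[0,0,-1.4],0,10],[[0,0,-2],0,10],[[0,0,-2.5],0,10],[[0,0,-2.5],0,10]]'
python3 - <<'E'
from h import *
print(move([.4576,-.3503,.295]))
E
```

```text
clock: 8.98
tcp_pos: [0.6742, -0.1261, 0.1443]
eef_rot: [-0.537, 3.095, -0.0]
ft_force: [-0.3, 0.3, 4.6]
gripper_width: 0.0159
grip_force: 59.0
1821 -0.22642359702336093
clock: 9.78
tcp_pos: [0.6754, -0.1264, 0.2963]
eef_rot: [-0.536, 3.091, -0.002]
ft_force: [-0.2, 0.1, -2.0]
gripper_width: 0.0153
grip_force: 58.5
[ 4.67510976e+00 -2.29099966e+00  4.33401820e-03]
```

```bash
python3 -m crank '[[[0.4,-0.2,0],0,10],[[1.2,-0.6,0],0,10],[[2,-1,0],0,10],[[2.8,-1.4,0],0,10],[[3.6,-1.8,0],0,10],[[4.3,-2.1,0],0,10],[[4.67,-2.3,0],0,10],[[4.67,-2.3,0.9],0,10],[[4.67,-2.3,1.3],0,10],[[4.67,-2.3,1.3],0,10],[[4.67,-2.3,1.3],0,10]]'
python3 - <<'E'
from h import *
s,d,P=wrist("w7")
M=R.from_rotvec(s["eef_rot"]).as_matrix();q=(P-s["tcp_pos"])@M
m=(abs(q[...,0])<.012)&(abs(q[...,1])<.012)&(q[...,2]>.04)&(q[...,2]<.1)
t=q[m]
for lo in np.arange(.04,.1,.01):
    k=t[(t[:,2]>=lo)&(t[:,2]<lo+.01)]
    if len(k):print(round(lo,2),len(k),k.mean(0).round(4),k[:,2].max())
k=P[abs(P[...,2]-.086)<.003];k=k[(abs(k[:,0]-.489)<.075)&(abs(k[:,1]+.35)<.04)]
print(cv2.minAreaRect((k[:,:2]*1000).astype(np.float32)))
h=M.T@(np.array([.4543,-.3525,.086])-s["tcp_pos"]);print("hole tool",h)
cv2.imwrite("pics/w7c.png",cv2.resize(d["pixels"][160:310,240:400],None,fx=4,fy=4))
print(s["tcp_pos"])
H=d["hand_eye"]; 
for p in (h,[.004,-.001,.0955]):
    c=H[:3,:3].T@(np.array(p)-H[:3,3]);print(c[0]/c[2]*d["fx"]+d["cx"],c[1]/c[2]*d["fy"]+d["cy"])
E
```

```text
clock: 11.15
tcp_pos: [0.4573, -0.3508, 0.2171]
eef_rot: [-0.538, 3.095, -0.002]
ft_force: [-1.0, -0.3, -0.5]
gripper_width: 0.0156
grip_force: 58.6
0.04 67 [ 0.0053 -0.0007  0.0449] 0.04996471590344178
0.05 60 [ 0.0055 -0.0007  0.0547] 0.05957785988681901
0.06 55 [ 0.0058 -0.001   0.0646] 0.06939479736962278
0.07 47 [ 0.006  -0.001   0.0749] 0.07964842130837337
0.08 42 [ 0.0063 -0.001   0.0846] 0.08979198791720817
0.09 21 [ 0.0064 -0.001   0.0924] 0.09588347299241455
((471.9923400878906, -350.6739807128906), (96.4411849975586, 50.1744384765625), 5.136931419372559)
hole tool [ 0.0034519  -0.00037987  0.13105675]
[ 0.45731061 -0.35084943  0.21705778]
317.12448560208975 217.0540513411121
316.093392192156 229.51382119242004
```

View pics/w7c.png

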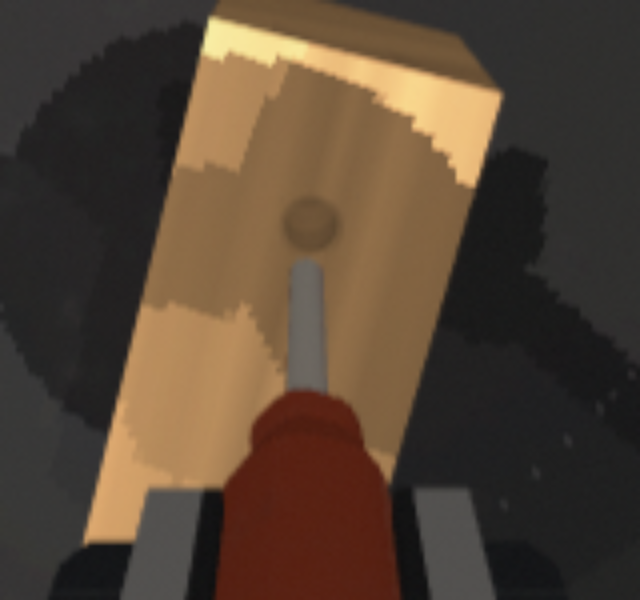

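The hole is at about (318,215) and the tip is in line above it, within about 1 mm. I insert it.

```bash
python3 -m crank '[[[0,0.02,0.1],0,10],[[0,0.02,0.4],0,10],[[0,0.02,0.6],0,10],[[0,0.02,0.75],0,10],[[0,0.02,0.75],0,10]]'; python3 -m crank '[[[0,0,0.3],0,10],[[0,0,0.6],0,10],[[0,0,0.8],0,10],[[0,0,0.9],0,10],[[0,0,0.9],0,10]]'
```

```text
clock: 11.82
tcp_pos: [0.4564, -0.3493, 0.1708]
eef_rot: [0.537, -3.095, -0.001]
ft_force: [-0.4, -0.7, -0.4]
gripper_width: 0.0155
grip_force: 58.6
clock: 12.45
tcp_pos: [0.4565, -0.3495, 0.1174]
eef_rot: [0.537, -3.095, 0.0]
ft_force: [-0.1, -0.4, -0.3]
gripper_width: 0.0154
grip_force: 58.6
```

```bash
python3 -m crank '[[[0,0,0.04],0,10],[[0,0,0.04],0,10]]';python3 -m crank '[[[0,0,0.02],0,10],[[0,0,0.02],0,10]]'
```

```text
clock: 12.7
tcp_pos: [0.4566, -0.3494, 0.1151]
eef_rot: [-0.537, 3.095, -0.0]
ft_force: [0.4, 0.6, -0.6]
gripper_width: 0.0156
grip_force: 58.6
clock: 12.95
tcp_pos: [0.4568, -0.3496, 0.1147]
eef_rot: [-0.538, 3.094, -0.002]
ft_force: [-0.4, 1.8, 5.4]
gripper_width: 0.0154
grip_force: 59.3
```

Seated: 5 N upward at the original height. I open gently and back off, then look at the drawer from above.

```bash
python3 -m crank '[[[0,0,0],0,20],[[0,0,0],0,30],[[0,0,0],0,44],[[0,0,0],0,44],[[0,0,0],0,44],[[0,0,-0.5],0,44],[[0,0,-1.2],0,44],[[0,0,-1.9],0,44],[[0,0,-2.2],0,44],[[0,0,-2.2],0,44]]'
python3 - <<'E'
from h import *
s,d,P=wrist("w8")
print(handle(P,d["pixels"],np.ones((480,640),bool)))
a=R.from_euler("z",-10.2,degrees=True).as_matrix()
C=np.array([.6324,-.1014,0])
print("seat",C+a@[-.170,0,0])
for n in("scene","side"):
    e=snapshot(n);q=(cloud(e)-C)@a
    k=q[(q[...,0]>-.225)&(q[...,0]<-.12)&(abs(q[...,1])<.07)&(q[...,2]>.063)&(q[...,2]<.075)]
    if len(k):
        (x,y),r=cv2.minEnclosingCircle((k[:,:2]*1000).astype(np.float32));print(n,len(k),np.median(k,0),x,y,r)
    k=q[(q[...,2]>.077)&(q[...,2]<.085)&(q[...,0]<-.13)&(q[...,0]>-.3)&(abs(q[...,1])<.09)];print("front",len(k),k.min(0),k.max(0),np.polyfit(k[:,1],k[:,0],1))
print(move([.4650,-.0712,.29]))
E
```

```text
clock: 14.2
tcp_pos: [0.4572, -0.3497, 0.2472]
eef_rot: [-0.537, 3.092, -0.003]
ft_force: [0.4, -0.1, 0.1]
gripper_width: 0.0441
grip_force: 0.0
(array([ 0.45688899, -0.35233428,  0.02536127,  0.00665367]), np.float64(0.16174306760658497), 350, np.float64(0.00026541856500752233), np.float64(0.13274306760658497), array([ 0.45552519, -0.35284583,  0.1604181 ]))
seat [ 0.46508675 -0.07129559  0.        ]
scene 372 [-0.17524618  0.00231667  0.0686826 ] -208.81179809570312 1.9594913721084595 68.34386444091797
front 129 [-0.22466281 -0.06837538  0.07703945] [-0.21458782  0.0680849   0.08479557] [-0.00208476 -0.21957964]Traceback (most recent call last):
  File "<stdin>", line 12, in <module>
    return umr_minimum(a, axis, None, out, keepdims, initial, where)
ValueError: zero-size array to reduction operation minimum which has no identity
```

Run:
```python
from h import *
print(move([.4650,-.0712,.25]))
```

```text
[-1.7003414   4.30852961 -0.08977882]
```

```bash
python3 -m crank '[[[-0.1,0.4,0],1,85],[[-0.4,1.1,0],2,85],[[-0.7,1.8,0],3,85],[[-1.0,2.5,0],4,85],[[-1.3,3.2,0],5,85],[[-1.5,3.9,0],6,85],[[-1.7,4.3,0],6,85],[[-1.7,4.3,0],6,85],[[-1.7,4.3,0],6,85],[[-1.7,4.3,0],6,85]]'
python3 - <<'E'
from h import *
s,d,P=wrist("w9");np.savez("pics/w9.npz",P=P,b=d["pixels"])
M=R.from_rotvec(s["eef_rot"]).as_matrix();print(M.round(3))
near=(np.linalg.norm(P[...,:2]-[.465,-.071],axis=-1)<.06)
k=P[near&(abs(P[...,2]-.069)<.003)]
(c,r)=cv2.minEnclosingCircle((k[:,:2]*1000).astype(np.float32));print(len(k),np.median(k,0),k.mean(0),c,r)
E
```

```text
clock: 15.6
tcp_pos: [0.4654, -0.0729, 0.2453]
eef_rot: [-0.284, -3.128, 0.0]
ft_force: [-0.3, 0.5, -0.1]
gripper_width: 0.085
grip_force: 0.0
[[-0.984  0.18  -0.001]
 [ 0.18   0.984 -0.   ]
 [ 0.001 -0.    -1.   ]]
3840 [ 0.46614002 -0.07369177  0.06903634] [ 0.46514804 -0.07365774  0.06907704] (450.0479736328125, -68.039794921875) 46.5225715637207
```

View pics/w9.png

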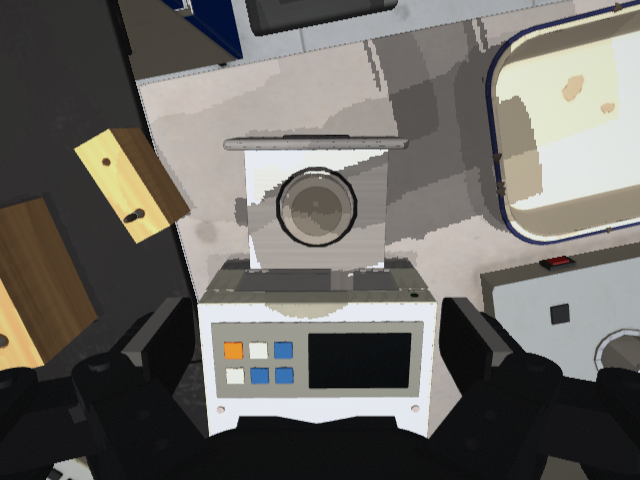

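The drawer is fully out with the cup at (316,207) in its seat. The small block is to the left at (130,185) and the tray to the right.

Run:
```python
from h import *
w=np.load("pics/w9.npz");P=w["P"]
near=(np.linalg.norm(P[...,:2]-[.466,-.0737],axis=-1)<.036)
k=P[near&(abs(P[...,2]-.069)<.003)];x=k[:,:2]
print(cv2.minEnclosingCircle((x*1000).astype(np.float32)),np.percentile(k[:,2],[2,50,98]))
print(cv2.fitEllipse(cv2.convexHull((x*1000).astype(np.float32))))
k=P[(np.linalg.norm(P[...,:2]-[.465,-.071],axis=-1)<.09)&(abs(P[...,2]-.081)<.003)];print("front",k.mean(0))
from h import *
c=np.array(cv2.minEnclosingCircle((x*1000).astype(np.float32))[0])/1000
print(move([*c,.25]),move([*c,.048]))
# tray
d=dict(np.load("pics/scene.npz"));S=cloud(d)
f=S[(abs(S[...,2]-.002)<.004)&(S[...,0]>.38)&(S[...,0]<.6)&(S[...,1]>.08)&(S[...,1]<.41)]
print("floor",len(f),np.percentile(f,[1,50,99],axis=0).round(3))
for n in("scene","side"):
    S=cloud(dict(np.load(f"pics/{n}.npz")))
    k=S[(abs(S[...,2]-.051)<.004)&(S[...,0]>.36)&(S[...,0]<.59)&(S[...,1]>.05)&(S[...,1]<.45)]
    print(n,cv2.minAreaRect((k[:,:2]*1000).astype(np.float32)),np.percentile(k,[1,99],axis=0).round(3))
```

```text
((467.9811706542969, -74.26356506347656), 27.780771255493164) [0.06717148 0.06900452 0.07067921]
((467.91888427734375, -74.27798461914062), (54.82633590698242, 54.999916076660156), 131.92881774902344)
front [ 0.42530553 -0.06699289  0.08080884]
[-0.04641607 -0.01559854 -0.07648804] [-0.04827393 -0.01475894  3.29017801]
floor 7726 [[ 0.382  0.096 -0.002]
 [ 0.46   0.274  0.001]
 [ 0.596  0.408  0.006]]
scene ((474.39154052734375, 245.02557373046875), (229.35960388183594, 346.70843505859375), 0.3143039047718048) [[0.36  0.075 0.047]
 [0.587 0.415 0.054]]
side ((475.0123596191406, 244.63772583007812), (344.5260314941406, 229.84983825683594), 89.95621490478516) [[0.36  0.075 0.047]
 [0.587 0.415 0.054]]
```

```bash
python3 -m crank '[[[-0.04,-0.02,0.5],0,85],[[-0.04,-0.02,1.3],0,85],[[-0.04,-0.02,2.1],0,85],[[-0.04,-0.02,2.7],0,85],[[-0.04,-0.02,3.0],0,85],[[-0.04,-0.02,3.2],0,85],[[-0.04,-0.02,3.2],0,85],[[-0.04,-0.02,3.2],0,85]]'
python3 - <<'E'
from h import *
print(sense()["tcp_pos"],move([.468,-.0743,.048]))
E
```

```text
clock: 16.65
tcp_pos: [0.4685, -0.0738, 0.0546]
eef_rot: [0.282, 3.127, 0.0]
ft_force: [0.4, 0.5, -0.1]
gripper_width: 0.0849
grip_force: 0.0
[ 0.46846081 -0.07381696  0.05455804] [ 0.00629818 -0.00932819  0.10928756]
```

```bash
python3 -m crank '[[[0,0,0.1],0,85],[[0,0,0.1],0,85],[[0,0,0.1],0,62],[[0,0,0.1],0,54],[[0,0,0.1],0,50],[[0,0,0.1],0,50],[[0,0,0.1],0,50],[[0,0,0.1],0,50]]' 50; python3 -m crank '[[[0,0,-0.1],0,50],[[0,0,-0.3],0,50],[[0,0,-0.6],0,50],[[0,0,-1],0,50],[[0,0,-1],0,50],[[0,0,-1],0,50]]'
```

```text
clock: 17.65
tcp_pos: [0.4678, -0.0737, 0.0483]
eef_rot: [0.282, 3.128, -0.0]
ft_force: [-1.9, 1.6, 5.0]
gripper_width: 0.0537
grip_force: 51.6
clock: 18.4
tcp_pos: [0.4672, -0.0736, 0.1072]
eef_rot: [-0.282, -3.128, -0.0]
ft_force: [-0.3, 0.4, -1.8]
gripper_width: 0.0539
grip_force: 52.8
```

Run:
```python
from h import *
s,d,P=wrist("w10");M=R.from_rotvec(s["eef_rot"]).as_matrix()
k=(P-s["tcp_pos"])@M
k=k[(np.abs(k[...,:2])<.028).all(-1)&(k[...,2]>-.06)&(k[...,2]<.0)];print("lid in tool",np.percentile(k,[5,50,95],axis=0).round(4))
print(move([.445,.23,.20]))
```

```text
lid in tool [[-0.0198 -0.0272 -0.0371]
 [ 0.0042 -0.0002 -0.0206]
 [ 0.0255  0.0266 -0.0127]]
[ 1.26993529  4.91319854 -1.55004611]
```

```bash
python3 -m crank '[[[0.1,0,-0.8],0,50],[[0.3,0.5,-1.4],0,50],[[0.5,1.2,-1.55],0,50],[[0.7,2,-1.55],0,50],[[0.9,2.8,-1.55],0,50],[[1.1,3.6,-1.55],0,50],[[1.2,4.3,-1.55],0,50],[[1.27,4.8,-1.55],0,50],[[1.27,4.9,-1.55],0,50],[[1.27,4.9,-1.55],0,50],[[1.27,4.9,-1.55],0,50]]'
python3 - <<'E'
from h import *
s,d,P=wrist("w11");np.savez("pics/w11.npz",P=P,b=d["pixels"])
k=P[(P[...,2]>.046)&(P[...,2]<.055)&(P[...,0]>.3)&(P[...,0]<.6)]
h,_,_=np.histogram2d(k[:,0],k[:,1],bins=[np.arange(.34,.6,.01),[.07,.1,.15,.2,.25,.3,.35,.4]]);print(h.astype(int))
f=P[abs(P[...,2]-.002)<.004];f=f[(f[:,1]>.1)&(f[:,1]<.4)];print(np.percentile(f,[1,50,99],axis=0))
E
```

```text
clock: 19.82
tcp_pos: [0.4452, 0.2283, 0.2005]
eef_rot: [-0.283, -3.128, 0.001]
ft_force: [0.8, 0.2, -1.7]
gripper_width: 0.0536
grip_force: 53.5
[[   0    0    0    0    0   48  115]
 [   0    1  185  503  856 1048  879]
 [  80  917  799  504  186    0  347]
 [ 327   81    0    0    0    0  116]
 [ 271    0    0    0    0    0    8]
 [ 227    0    0    0    0    0    0]
 [ 208    0    0    0    0    0    0]
 [ 194    0    0    0    0    0    0]
 [ 186    0    0    0    0    0    0]
 [ 184    0    0    0    0    0    0]
 [ 180    0    0    0    0    0    0]
 [ 189    0    0    0    0    0    0]
 [ 172    0    0    0    0    0    0]
 [ 177    0    0    0    0    0    0]
 [ 180    0    0    0    0    0    0]
 [ 164    0    0    0    0    0    9]
 [ 194    0    0    0    0    0  180]
 [ 227    0    0    0   44  404  670]
 [  27    3    0    0   59  384  113]
 [   0    0    0    0    0    0    0]
 [   0    0    0    0    0    0    0]
 [   0    0    0    0    0    0    0]
 [   0    0    0    0    0    0    0]
 [   0    1    0    0    0    0    0]
 [   0    3    1    0    1    0    0]]
[[ 0.34243374  0.10309848 -0.00118747]
 [ 0.43152873  0.27130469  0.00134044]
 [ 0.74611055  0.39373269  0.00547569]]
```

View pics/w11.png

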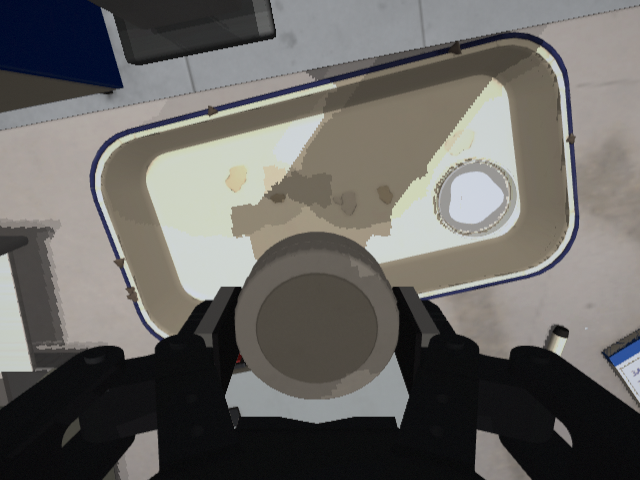

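The tray sits below with the held cup over it at (317,325) and the dish at (475,197). The floor under the cup is clear. I shift 22 mm toward the dish and descend.

```bash
python3 -m crank '[[[0.07,0.36,0.3],0,50],[[0.07,0.36,1],0,50],[[0.07,0.36,1.8],0,50],[[0.07,0.36,2.5],0,50],[[0.07,0.36,2.9],0,50],[[0.07,0.36,3.1],0,50],[[0.07,0.36,3.1],0,50],[[0.07,0.36,3.1],0,50]]'; python3 -m crank '[[[0,0,0.05],0,50],[[0,0,0.08],0,50],[[0,0,0.08],0,50]]'
```

```text
clock: 20.88
tcp_pos: [0.4459, 0.2517, 0.0159]
eef_rot: [0.282, 3.127, 0.003]
ft_force: [0.1, 0.2, -1.1]
gripper_width: 0.0539
grip_force: 53.5
clock: 21.25
tcp_pos: [0.445, 0.2512, 0.0099]
eef_rot: [-0.282, -3.129, 0.0]
ft_force: [0.5, -0.4, -2.0]
gripper_width: 0.054
grip_force: 53.6
```

```bash
python3 -m crank '[[[0,0,0.03],0,50],[[0,0,0.05],0,50],[[0,0,0.05],0,50]]'; python3 -m crank '[[[0,0,0.015],0,50],[[0,0,0.015],0,50]]'
```

```text
clock: 21.62
tcp_pos: [0.445, 0.2511, 0.0067]
eef_rot: [-0.282, -3.129, 0.0]
ft_force: [-0.8, 0.4, -1.2]
gripper_width: 0.0536
grip_force: 53.5
clock: 21.88
tcp_pos: [0.445, 0.2512, 0.0059]
eef_rot: [-0.282, -3.129, 0.0]
ft_force: [-0.6, 0.0, -0.8]
gripper_width: 0.0541
grip_force: 53.6
```

```bash
python3 -m crank '[[[0,0,0.015],0,50],[[0,0,0.015],0,50]]'; python3 -m crank '[[[0,0,0.01],0,50],[[0,0,0.01],0,50]]'
```

```text
clock: 22.12
tcp_pos: [0.445, 0.2512, 0.005]
eef_rot: [-0.282, -3.129, 0.0]
ft_force: [0.1, -0.5, -1.6]
gripper_width: 0.0539
grip_force: 53.7
clock: 22.38
tcp_pos: [0.4451, 0.2512, 0.005]
eef_rot: [0.282, 3.129, 0.0]
ft_force: [-2.6, -1.2, 5.2]
gripper_width: 0.054
grip_force: 54.0
```

Contact at 5 N, so it's seated. I release, lift clear and verify.

```bash
python3 -m crank '[[[0,0,0],0,58],[[0,0,0],0,66],[[0,0,0],0,75],[[0,0,0],0,75],[[0,0,0],0,75],[[0,0,-0.4],0,75],[[0,0,-1],0,75],[[0,0,-1.8],0,75],[[0,0,-2.6],0,75],[[0.3,0,-3.2],0,75],[[0.3,0,-3.2],0,75],[[0.3,0,-3.2],0,75]]'
python3 - <<'E'
from h import *
s,d,P=wrist("w12")
k=P[(np.linalg.norm(P[...,:2]-[.445,.251],axis=-1)<.034)&(P[...,2]>.015)&(P[...,2]<.04)]
A=np.c_[k[:,:2],np.ones(len(k))];top=k[k[:,2]>.022];print(len(k),np.percentile(k[:,2],[5,50,95]),cv2.minEnclosingCircle((top[:,:2]*1000).astype(np.float32)))
print("plane",np.linalg.lstsq(np.c_[top[:,:2],np.ones(len(top))],top[:,2],rcond=None)[0])
d=snapshot("scene");cv2.imwrite("pics/end.png",d["pixels"])
E
```

```text
clock: 23.88
tcp_pos: [0.427, 0.2543, 0.1959]
eef_rot: [-0.282, -3.128, 0.0]
ft_force: [0.7, 0.1, 0.2]
gripper_width: 0.0751
grip_force: 0.0
3797 [0.0238502  0.02556144 0.02689347] ((445.0834045410156, 250.538818359375), 27.835588455200195)
plane [ 0.00266756 -0.00346588  0.0252596 ]
```

View pics/end.png

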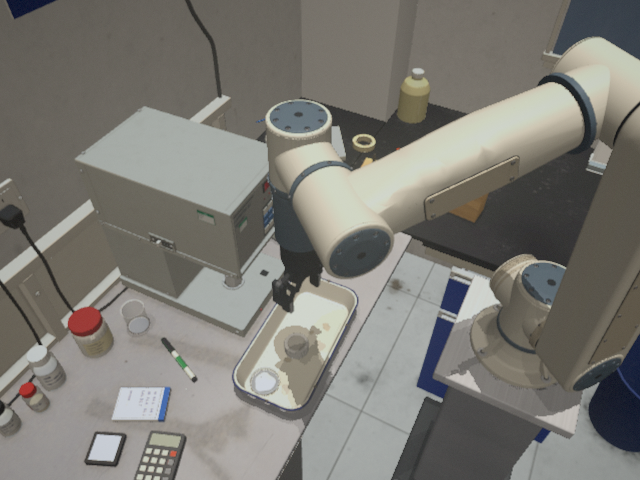

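The cup sits flat in the tray at (300,340), next to the dish at (265,381). The lid is level at 25.5 mm, nothing has tipped over and the gripper is clear.

```bash
python3 -c "
from station import close_job
print(close_job())"
```

```text
the job is handed in; nothing more can be done
None
```

The job is done and handed in at about 24 s: the drawer is fully out, the screwdriver is back in its block down to the handle, and the cup stands level on the tray floor beside the glass dish.

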